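# Wedge the hotplate up to the height gauge

## Robot

A 6-joint arm with a two-finger parallel gripper is mounted at the origin on the work surface. World frame = base frame: x ahead of the robot, y to its left, z up, the work surface at z = 0. Lengths are in m, angles in degrees, forces in N, time in s.
With the tool pointing down it reaches from about 0.325 to 0.925 m from the base axis. Payload 3.1 kg.
Tool frame: the origin (TCP) lies midway between the tips of the shut fingers; the grasp point (between the pads) lies 19 mm behind it; z points along the fingers, y is the line along which they close (so a half turn about z gives the same grasp; the last joint's range is limited). The gripper opens to 85 mm and grips with 20 to 120 N. Pads are 22 mm wide; open, the fingers measure 114 mm over their backs; the gripper's body (76 mm by 85 mm) begins 54 mm behind the grasp point. The pads swing forward as they close: fully open they stand 13 mm farther back than shut.
Start: joints at [-80.111, 12.427, 92.441, -0, 75.132, -6.429], TCP at [0.176, -0.6, 0.207] pointing down, gripper open.
Joint ranges: [-157.48, 157.48], [-44.54, 120.13], [17.64, 146.25], [-64.5, 244.5], [7.68, 150.69], [-147.95, 147.95]. Speed limits (degrees/s): [159.86, 159.86, 180, 180, 180, 180].

## Interface

Orientations are given as a 3x3 rotation matrix whose columns are the frame's x, y, z axes.
In Python, from cell import manip gives the robot as it stands.
- The arm moves only by the shell command python3 -m inch 'ROWS'. ROWS is a JSON object of lists of equal length, an entry for each row: "grip": the finger opening in mm, from 0 to 85.4; "translation": the shift along the world's x, y, z in mm, a list of three; "turn": the turn about the world's z in degrees. A call has 1 to 10 rows; each row is the pose to reach, as a shift and turn from the pose commanded when the call began; what a row does not reach only later rows make up. A row lasts 1/10 s, in which the tool goes at most 50 mm and 8.59 degrees, less where a joint would pass 70% of its speed; a pose out of reach is approached as far as the arm can. A call with a gripper value outside its range is refused whole. The fingers move at their own pace and stop on an object; the grip force is fixed at half the most. Time passes only in rows, so rows that repeat a pose let the fingers close. It gives the time, the measured TCP pose, the force, the opening and the grip force at its end, in the units of the state.
- manip.observe(): the state, without advancing time (a new reading comes with each control period).
- manip.grab_frame(name): name is "scene" or "top" or "wrist"; returns (picture, depth): 420x560x3 uint8, red, green, blue; 420x560 float32, m along the optical axis (not along the pixel's ray), 0 where there is no reading.
- manip.camera_model(name): a dict with "fx", "fy", "cx", "cy" (pixels), "k1" (the pictures are not rectified: a ray, as slopes to the right and down, at radius r is drawn at 1 + k1 r^2 times it, then the intrinsics apply), "R" (3x3) and "t" (3): a world point X has camera coordinates R X + t. Camera axes: x right, y down, z forward; pixel columns grow to the right and rows downward; lengths in m; the calibration is good to about 2 mm. A picture is of the moment at which its call begins: read the wrist's pose just before it. camera_model takes no time and is no camera call; for the wrist camera it gives the pose at the moment of the call.
- manip.job_done(): hands the job in; it is judged then, once.
The state is a dict: "clock": time; "joint_positions": joint angles; "joint_velocities": joint speeds; "tau": joint torques, N m; "eef_pos": TCP position; "tcp_rot": TCP orientation; "ft_force": force on the tool from outside, world axes, zero at the start; "ft_torque": the same for the moment, N m; "finger_gap": finger opening in m; "finger_force": force on a finger pad.
Only numpy, scipy, OpenCV 4.12 (cv2) and the standard library are available. Lean on these libraries where they do the work, as an engineer would, in place of code of your own. Each camera call takes 0.05 s, during which the arm holds its last target. There are 200 camera calls.

## Task

The hotplate on the bench sits nose-down. Pick up the metal levelling wedge, slide its thin end straight in under the middle of the hotplate's front edge and ease it forward until the housing comes up snug under the gauge finger, bearing on it lightly, about 5 N; the finger's height differs each time, so feel for the touch and never press the gauge with more than 15 N. Raise the hotplate with the wedge only, leave the wedge flat on the bench where it holds, and do not disturb the glassware, bottle and case.

Things in the scene. Friction and masses are not known exactly. Their poses are not given: they have to be found in the camera images.
- wedge: Plain aluminium wedge, 0.22 kg, 36 mm wide, 180 mm long, lying flat, left or right of the hotplate. At its rear an upright heel 30 mm long (x), 36 mm wide (y), 60 mm high, to pinch across its width; origin at the centre of the heel's underside. +x points to the thin end: a straight ramp falls from 34 mm high at x = 15 mm to 4 mm at x = 165 mm.
- toe (a point): Middle of the wedge's thin end at its underside, 165 mm in front of the wedge's origin. The ramp (1 in 5) has a friction of about 0.35 against bench and housing, so the wedge stays where it is pushed.
- hotplate: White hotplate, housing 200 x 200 x 60 mm, round plate on top, two knobs (14 mm proud) in front, 1.2 kg give or take 25 %. Pivots freely about a level axis at its rear; origin 50 mm behind the lip, 140 mm before the axis, 25 mm above the bench as found, midway across; x points to the rear, level as found (the housing then slopes 1.8 degrees). Underside clear between two feet 80 mm either side.
- lip (a point): Middle of the hotplate's front lower edge, where the wedge goes in, 190 mm from the pivot axis, 12 mm above the bench at the start; x points to the rear, the way to push. Pushing the wedge takes about 6 to 15 N while the hotplate lifts freely, and clearly rises once the housing meets the gauge finger.
- gauge: Fixed height gauge left of the hotplate: steel post 137 mm high on a round foot 56 mm wide; origin under the foot. A finger reaches 62 mm to the hotplate (its -y), its pin pointing down over the housing's top. The pin's end, 76 to 83 mm above the bench and not measured, is met when the wedge's toe is some 55 to 110 mm past the lip; then some 3 N more bear on it per mm the wedge moves.
- beaker: Glass beaker, 68 mm wide, 90 mm high, bystander; origin at the centre of its underside.
- bottle: Amber bottle, 62 mm wide, 140 mm high, bystander; origin at the centre of its underside.
- case: White plastic case, 100 x 60 x 28 mm, bystander; origin at the centre of its underside.
Not all that is in view belongs to the job. There is more than one size of the gauge; the one meant has the size given above. There is more than one size of the wedge; the one meant has the size given above.

How it is judged (in metres and radians):
On the way:
1. the wedge lifts the hotplate's front edge 2 mm, still clear of the gauge (distance of lip from where it was at the start of the episode above 0.002 m and contact force between wedge and hotplate above 1 N and contact force between hotplate and gauge below 0.5 N), for 0.1 s.
At the end, for the whole second after the job is handed in: The housing bears on the gauge finger with 1 to 10 N, held by the wedge alone (over 2 N on it); the wedge rests flat on the bench (within 3 degrees and 4 mm), heel within 125 mm of the lip, toe within 40 mm of the hotplate's middle line, pointing straight in within 15 degrees (contact force between hotplate and gauge between 1 and 10 N and contact force between wedge and hotplate above 2 N and angle between wedge's own z axis and vertical below 0.06 rad and height (world z) of wedge below 0.004 m and horizontal distance between wedge and lip below 0.125 m and y of toe in the frame of lip between -0.04 and 0.04 m and angle between the x axis of wedge and the x axis of lip, either way round below 0.26 rad and linear speed of wedge below 0.01 m/s); the robot touches nothing.
It fails at once if the gauge finger is pressed with more than 15 N (contact force between hotplate and gauge above 15 N).
It fails at once if the robot itself pushes the hotplate (over 3 N) (contact force between any of the fingers, the arm and hotplate above 3 N).
It fails at once if the robot itself presses the gauge (over 3 N) (contact force between any of the fingers, the arm and gauge above 3 N).
It fails at once if a bystander is moved more than 20 mm (distance of any of beaker, bottle, case from where it was at the start of the episode above 0.02 m).
It also fails if it takes over 61 s, if anything falls off the work surface, if the arm or the gripper's body presses on something with over 40 N, if the wrist force passes 120 N, or if a joint passes its speed limit or range.

## Working session

There is one attempt and no reset: what is moved stays moved. The work goes in short steps, Python scripts to look and compute and a shell command to move; the robot and the scene stay as the last step left them, time stands still between calls to the robot, and variables do not carry over. Pictures are saved under pics/ and viewed, at most 10 in all, crops included, and the job is handed in when it is done.

```bash
ls; mkdir -p pics; cat > h.py <<'E'
import numpy as np, cv2
from cell import manip
def cloud(name):
    m=manip.camera_model(name); im,d=manip.grab_frame(name)
    return im,d,m
def rays(m,u,v):
    x=(np.asarray(u,float)-m["cx"])/m["fx"]; y=(np.asarray(v,float)-m["cy"])/m["fy"]
    a,b=x.copy(),y.copy()
    for _ in range(10):
        s=1+m["k1"]*(a*a+b*b); a,b=x/s,y/s
    return np.stack([a,b,np.ones_like(a)],-1)
def pts(m,u,v,d):   # depth -> world
    c=rays(m,u,v)*np.asarray(d)[...,None]
    return (c-np.array(m["t"]))@np.array(m["R"])
def plane(m,u,v,z):
    R=np.array(m["R"]); o=-R.T@np.array(m["t"]); w=rays(m,u,v)@R
    return o+w*((z-o[2])/w[...,2])[...,None]
def full(m,d):
    v,u=np.mgrid[:d.shape[0],:d.shape[1]]
    return pts(m,u,v,d)
E
python3 - <<'E'
from h import *
for n in ["top","scene"]:
    im,d,m=cloud(n); cv2.imwrite(f"pics/{n}0.png",im[...,::-1]); np.savez(f"{n}0.npz",im=im,d=d,**{k:np.array(x) for k,x in m.items()})
    print(n,m)
print(manip.observe())
E
```

```text
pics
top {'fx': 404.0035111781791, 'fy': 404.0035111781791, 'cx': 281.8544948209047, 'cy': 211.06945452493417, 'k1': -0.0753034284560395, 'R': array([[-2.89550183e-02, -9.99580655e-01, -3.49285198e-04],
       [-9.98494582e-01,  2.89398395e-02, -4.65945863e-02],
       [ 4.65851553e-02, -1.00038772e-03, -9.98913821e-01]]), 't': array([0.03420837, 0.45886421, 0.99448771])}
scene {'fx': 432.22352197316934, 'fy': 432.22352197316934, 'cx': 272.68612547546564, 'cy': 208.78664094719878, 'k1': -0.060995514740361814, 'R': array([[ 0.73948527,  0.6728855 , -0.01966331],
       [ 0.4236493 , -0.4878834 , -0.76321101],
       [-0.52314703,  0.55605295, -0.64585006]]), 't': array([-0.36286206, -0.16061388,  1.62914599])}
{'clock': 0.1, 'joint_positions': array([-8.01117723e+01,  1.24752609e+01,  9.25199858e+01, -5.92060191e-04,
        7.51326660e+01, -6.43052054e+00]), 'joint_velocities': array([-0.07044418, -0.19431574, -0.07066703, -0.09246644, -0.07577765,
       -0.03211466]), 'tau': array([-3.50553346e-04, -3.98075366e+01, -3.04969954e+01, -1.18057810e-04,
        4.26744475e-03, -9.46157371e-06]), 'eef_pos': array([ 0.17547341, -0.59903312,  0.20546193]), 'tcp_rot': array([[ 9.59712700e-01,  2.80982878e-01, -3.93218372e-04],
       [ 2.80983051e-01, -9.59710214e-01,  2.19761706e-03],
       [ 2.40117079e-04, -2.21956870e-03, -9.99997508e-01]]), 'ft_force': array([ 0.13141383,  0.45443657, -0.0713383 ]), 'ft_torque': array([-0.03800481, -0.00398261, -0.00393396]), 'finger_force': 0.0, 'finger_gap': 0.08529306307177832}
```

View pics/top0.png

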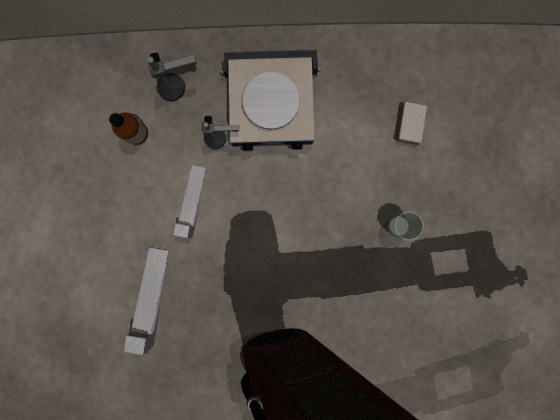

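View pics/scene0.png

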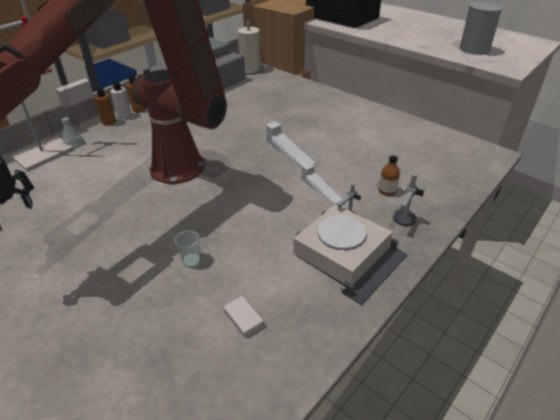

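Top view: there are two wedge candidates, at (190,202) and (148,300). The gauge with its finger over the hotplate is at (214,135) and another gauge is at (171,85). The hotplate is at (270,100) with its knobs and front at row ~147. The bottle is at (128,127), the beaker at (407,226) and the case at (412,123). Next I'll measure the sizes.

```bash
python3 - <<'E'
from h import *
z=np.load("top0.npz"); m={k:z[k] for k in z.files}; im,d=z["im"],z["d"]
P=full(m,d); ok=d>0
print("bench z",[np.median(P[a:b,c:e,2]).round(4) for a,b,c,e in [(180,230,300,350),(250,300,50,100),(100,140,340,380)]])
hsv=cv2.cvtColor(im,cv2.COLOR_RGB2HSV)
# wedges
for name,(a,b,c,e) in dict(near=(240,360,115,180),far=(160,242,168,212)).items():
    s=np.zeros(d.shape,bool); s[a:b,c:e]=1
    Q=s&ok&(P[...,2]>0.003)&(im.min(-1)>110)
    n,l,st,_=cv2.connectedComponentsWithStats(Q.astype(np.uint8)); i=1+st[1:,4].argmax(); Q=l==i
    p=P[Q]; 
    r=cv2.minAreaRect((p[:,:2]*1000).astype(np.float32)); print(name,r,Q.sum(),"zmax",np.percentile(p[:,2],[50,95,99]))
    top=p[p[:,2]>np.percentile(p[:,2],99)*0.8]; print(" heel top",top.mean(0),cv2.minAreaRect((top[:,:2]*1000).astype(np.float32)))
    c0=p[:,:2].mean(0); u=np.linalg.svd(p[:,:2]-c0,full_matrices=0)[2][0]; u*=np.sign(u[0])
    t=(p[:,:2]-c0)@u; w=(p[:,:2]-c0)@np.array([-u[1],u[0]])
    print(" yaw",np.degrees(np.arctan2(u[1],u[0])),"len",np.ptp(t))
    for q in np.arange(t.min(),t.max(),.02):
        k=(t>=q)&(t<q+.01); print("  ",round(q-t.min(),3),p[k].mean(0).round(4),np.ptp(w[k]).round(4))
# hotplate
s=np.zeros(d.shape,bool); s[40:160,215:330]=1
Q=s&ok&(P[...,2]>0.055)&(P[...,2]<0.085)&(im.min(-1)>90)
p=P[Q]; print("hp",cv2.minAreaRect((p[:,:2]*1000).astype(np.float32)),np.percentile(p[:,2],[2,50,98]))
# gauges
for nme,(a,b,c,e) in dict(g1=(115,152,196,245),g2=(48,105,142,200)).items():
    s=np.zeros(d.shape,bool); s[a:b,c:e]=1
    p=P[s&ok&(P[...,2]>0.09)]; print(nme,len(p),p.min(0),p.max(0),np.percentile(p[:,2],[50,90,99]))
    q=P[s&ok&(P[...,2]<0.03)&(hsv[...,2]<70)]; print(" foot",np.percentile(q,[3,97],axis=0)[:,:2],q.mean(0))
b=im[:,:,::-1]
cv2.imwrite("pics/crop0.png",np.hstack([cv2.resize(b[150:360,100:240],None,fx=2.8,fy=2.8,interpolation=2),cv2.resize(b[40:180,140:240],(420,588),interpolation=2)[:588]][:2]) if False else cv2.resize(b[40:360,100:330],None,fx=1.85,fy=1.85,interpolation=cv2.INTER_CUBIC))
E
```

```text
bench z [np.float64(-0.0013), np.float64(-0.0008), np.float64(-0.0013)]
near ((275.9400634765625, 351.10748291015625), (51.8077507019043, 200.65155029296875), 78.82796478271484) 1664 zmax [0.02459235 0.04178384 0.04480389]
 heel top [0.20123743 0.36479608 0.03990005] ((207.43338012695312, 363.8624572753906), (48.60094451904297, 60.09202194213867), 77.20138549804688)
 yaw -9.948420469372476 len 0.20096128769154062
   0.0 [0.1826 0.3632 0.0429] 0.047
   0.02 [0.2014 0.364  0.039 ] 0.0478
   0.04 [0.2209 0.36   0.0352] 0.0479
   0.06 [0.2409 0.3575 0.0315] 0.0484
   0.08 [0.2603 0.3536 0.0276] 0.0507
   0.1 [0.2803 0.3498 0.0235] 0.0514
   0.12 [0.2997 0.3461 0.0194] 0.0473
   0.14 [0.3192 0.3427 0.0153] 0.0476
   0.16 [0.3389 0.3393 0.0111] 0.0469
   0.18 [0.3589 0.3368 0.0077] 0.0493
   0.2 [0.3731 0.328  0.0045] 0.0361
far ((506.62127685546875, 243.2539825439453), (37.07362365722656, 147.2127685546875), 78.27497863769531) 812 zmax [0.01841387 0.03077256 0.03261426]
 heel top [0.45349632 0.25379616 0.02910017] ((456.4430847167969, 253.03341674804688), (37.60173797607422, 42.5904388427
[... 220 characters left out ...]
357
   0.08 [0.5175 0.2412 0.0154] 0.0363
   0.1 [0.5373 0.2364 0.0115] 0.0364
   0.12 [0.5569 0.2334 0.0074] 0.0365
   0.14 [0.5748 0.2292 0.0052] 0.036
hp ((724.497314453125, 39.98430252075195), (199.01718139648438, 201.89422607421875), 89.93449401855469) [0.06864927 0.07425103 0.08445267]
g1 336 [0.63956922 0.11448486 0.09126009] [0.67959467 0.19649208 0.13781841] [0.10268694 0.12105381 0.13676856]
 foot [[0.62420686 0.13265915]
 [0.70278932 0.21495718]] [0.64820171 0.18006041 0.00860551]
g2 650 [0.77123717 0.20777882 0.09058342] [0.82625786 0.31486562 0.17968393] [0.12427947 0.15385738 0.17646667]
 foot [[0.75439963 0.24366483]
 [0.8408556  0.33230733]] [0.79388744 0.28975111 0.00978794]
```

View pics/crop0.png

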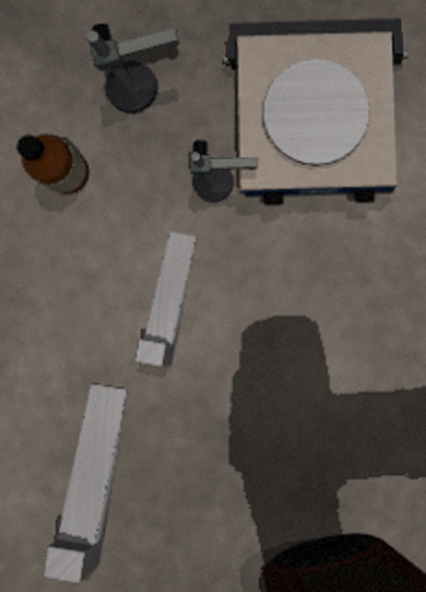

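The far wedge at (190,202) is 36 mm wide and its ramp top is about 32 mm, so it is the right one; the near one is 48 mm wide. The gauge at (214,135) is 137 mm high, which matches; the other is 178 mm. The lip is at about (0.627, 0.040), yaw about 0. The wedge origin is at about (0.418, 0.261), yaw −11.7°. Next I move above the heel.

```bash
python3 - <<'E'
from h import *
z=np.load("top0.npz"); m={k:z[k] for k in z.files}; im,d=z["im"],z["d"]
P=full(m,d)
s=np.zeros(d.shape,bool); s[215:245,165:200]=1
p=P[s&(d>0)&(P[...,2]>.05)]; print(p.mean(0),cv2.minAreaRect((p[:,:2]*1000).astype(np.float32)))
s[:]=0; s[100:160,225:320]=1
for y0 in (0.0,0.03,0.06,.09):
    q=P[s&(d>0)&(abs(P[...,1]-y0)<.01)&(P[...,2]>.05)]; print(y0,q[:,0].min(), q[q[:,0].argmin()])
q=P[s&(d>0)&(P[...,0]<.621)&(P[...,2]>.012)]; print("knobs",q.min(0),q.max(0),np.sort(q[:,1])[::8].round(3))
E
python3 -m inch '{"grip":[85,85,85,85,85,85,85,85,85,85],"translation":[[30,40,0],[60,80,0],[90,120,0],[120,160,0],[150,200,0],[175,240,0],[200,280,0],[220,325,0],[240,370,0],[250,415,0]],"turn":[-3,-6,-9,-12,-15,-18,-21,-24,-28,-28]}'
python3 -m inch '{"grip":[85,85,85,85,85,85,85,85,85,85],"translation":[[0,48,0],[0,96,0],[0,144,0],[0,192,0],[0,240,0],[0,288,0],[0,336,0],[-2,384,0],[-8,425,0],[-8,446,0]],"turn":[0,0,0,0,0,0,0,0,0,0]}'
```

```text
[0.41879506 0.26098766 0.05852983] ((418.86676025390625, 261.8258056640625), (37.23242950439453, 27.590389251708984), 78.47758483886719)
0.0 0.6142256971233939 [ 0.6142257  -0.00807859  0.05026236]
0.03 0.6213271378784122 [0.62132714 0.02785855 0.05612758]
0.06 0.6221484204177673 [0.62214842 0.05425226 0.05595638]
0.09 0.6091235729654276 [0.60912357 0.09552195 0.05446682]
knobs [ 0.60811631 -0.03011128  0.03394681] [0.62079421 0.11333862 0.0594606 ] [-0.03  -0.027 -0.025 -0.022 -0.02  -0.017 -0.013 -0.011 -0.008  0.089
  0.093  0.095  0.099  0.102  0.105  0.109  0.113]
clock: 1.1
eef_pos: [0.4264, -0.1828, 0.2065]
tcp_rot: [[0.979, -0.203, 0.0], [-0.203, -0.979, 0.0], [0.0, -0.0, -1.0]]
ft_force: [0.2, -0.9, 0.4]
finger_gap: 0.0848
finger_force: 0.0
clock: 2.1
eef_pos: [0.4162, 0.2641, 0.2062]
tcp_rot: [[0.98, -0.199, -0.001], [-0.199, -0.98, 0.001], [-0.001, -0.0, -1.0]]
ft_force: [0.8, 0.4, -0.7]
finger_gap: 0.0853
finger_force: 0.0
```

```bash
python3 - <<'E'
from h import *
im,d,m=cloud("wrist"); cv2.imwrite("pics/w1.png",im[...,::-1]); P=full(m,d)
o=manip.observe(); print(o["eef_pos"])
Q=(d>0)&(P[...,2]>.05)&(P[...,2]<.07)&(abs(P[...,0]-.419)<.05)&(abs(P[...,1]-.261)<.05)
p=P[Q]; print(len(p),p.mean(0) if len(p) else 0,cv2.minAreaRect((p[:,:2]*1000).astype(np.float32)) if len(p) else 0)
Q=(d>0)&(P[...,2]>.004)&(P[...,2]<.04)&(im.min(-1)>100)&(abs(P[...,0]-.5)<.12)&(abs(P[...,1]-.245)<.05)
p=P[Q]; print(len(p),cv2.minAreaRect((p[:,:2]*1000).astype(np.float32)) if len(p) else 0)
E
```

```text
[0.41652203 0.26583669 0.20631794]
1014 [0.42007754 0.25979337 0.05897547] ((418.9493713378906, 259.9919128417969), (35.7552604675293, 30.42514991760254), 78.528076171875)
4734 ((506.75421142578125, 241.55142211914062), (35.815032958984375, 149.7822265625), 78.32618713378906)
```

View pics/w1.png

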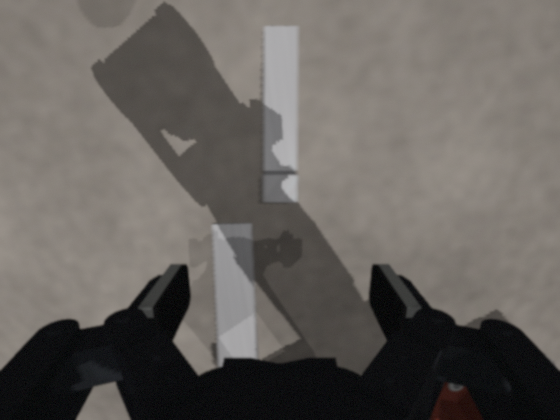

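The close crop shows the heel top at (280,187), size 36×30 mm, centre (0.419, 0.260), yaw −11.5°. That agrees with the top view, so I go down and grip.

```bash
python3 -m inch '{"grip":[85,85,85,85,85,85,85,85,85,85],"translation":[[2.5,-5.5,-30],[2.5,-5.5,-70],[2.5,-5.5,-110],[2.5,-5.5,-140],[2.5,-5.5,-160],[2.5,-5.5,-172],[2.5,-5.5,-180],[2.5,-5.5,-184],[2.5,-5.5,-184],[2.5,-5.5,-184]],"turn":[0,0,0,0,0,0,0,0,0,0]}'
python3 -m inch '{"grip":[30,30,30,30,30,30,30,30],"translation":[[0,0,0],[0,0,0],[0,0,0],[0,0,0],[0,0,0],[0,0,0],[0,0,0],[0,0,0]],"turn":[0,0,0,0,0,0,0,0]}'
```

```text
clock: 3.15
eef_pos: [0.4211, 0.2561, 0.0237]
tcp_rot: [[0.979, -0.203, 0.002], [-0.203, -0.979, 0.001], [0.002, -0.001, -1.0]]
ft_force: [0.1, -0.4, 0.6]
finger_gap: 0.0848
finger_force: 0.0
clock: 3.95
eef_pos: [0.4208, 0.2563, 0.0236]
tcp_rot: [[0.979, -0.203, 0.001], [-0.203, -0.979, 0.001], [0.001, -0.001, -1.0]]
ft_force: [-1.4, 0.6, 5.1]
finger_gap: 0.034
finger_force: 59.8
```

```bash
python3 -m inch '{"grip":[30,30,30,30,30,30,30,30,30,30],"translation":[[0,0,5],[0,0,15],[0,-25,15],[0,-55,15],[0,-90,15],[0,-125,15],[0,-160,15],[0,-195,15],[0,-216,15],[0,-216,15]],"turn":[0,0,2,4,6,8,10,11.5,11.5,11.5]}'
python3 - <<'E'
from h import *
im,d,m=cloud("top"); cv2.imwrite("pics/t2.png",im[...,::-1])
P=full(m,d); o=manip.observe(); print(o["eef_pos"],o["ft_force"],np.degrees(np.arctan2(o["tcp_rot"][1,0],o["tcp_rot"][0,0])))
w,dw,mw=cloud("wrist"); cv2.imwrite("pics/w2.png",w[...,::-1])
for n,(i,dd,Q) in dict(top=(im,d,P),wrist=(w,dw,full(mw,dw))).items():
    k=(dd>0)&(Q[...,2]>.012)&(Q[...,2]<.06)&(i.min(-1)>60)&(Q[...,0]>.43)&(Q[...,0]<.602)&(abs(Q[...,1]-.045)<.04)
    p=Q[k]
    if len(p)<20: print(n,len(p)); continue
    r=cv2.minAreaRect((p[:,:2]*1000).astype(np.float32)); print(n,len(p),r,p.min(0),p.max(0))
    t=p[p[:,0]>p[:,0].max()-.06]
    for x in np.arange(p[:,0].min(),p[:,0].max(),.02):
        s=p[(p[:,0]>=x)&(p[:,0]<x+.01)]
        if len(s)>3: print("  ",round(x,3),s[:,1].min().round(4),s[:,1].max().round(4),s[:,2].mean().round(4))
E
```

```text
clock: 4.95
eef_pos: [0.4196, 0.0375, 0.0378]
tcp_rot: [[1.0, -0.007, -0.001], [-0.007, -1.0, -0.001], [-0.001, 0.001, -1.0]]
ft_force: [-0.6, 0.3, -2.4]
finger_gap: 0.034
finger_force: 60.3
[0.41968342 0.03869413 0.03772859] [ 0.84458868  0.0273944  -2.11053997] -0.35249274672209896
top 572 ((529.3468017578125, 41.948604583740234), (102.87390899658203, 34.76655197143555), 0.8470200300216675) [0.47812118 0.02417527 0.01459453] [0.58056753 0.05975286 0.041064  ]
   0.478 0.0246 0.0586 0.036
   0.498 0.0242 0.0584 0.0324
   0.518 0.026 0.0581 0.0285
   0.538 0.0255 0.0576 0.0245
   0.558 0.025 0.0598 0.0205
   0.578 0.027 0.0594 0.0167
wrist 16786 ((491.3193359375, 40.06333923339844), (121.7983627319336, 36.42509078979492), 0.9810386896133423) [0.43017085 0.02098877 0.02128728] [0.55197757 0.05925487 0.05997646]
   0.43 0.021 0.0572 0.0497
   0.45 0.0215 0.0575 0.0433
   0.47 0.022 0.0577 0.0392
   0.49 0.0221 0.0583 0.035
   0.51 0.0226 0.0587 0.0309
   0.53 0.0226 0.0588 0.0268
   0.55 0.0237 0.0592 0.0235
```

View pics/w2.png

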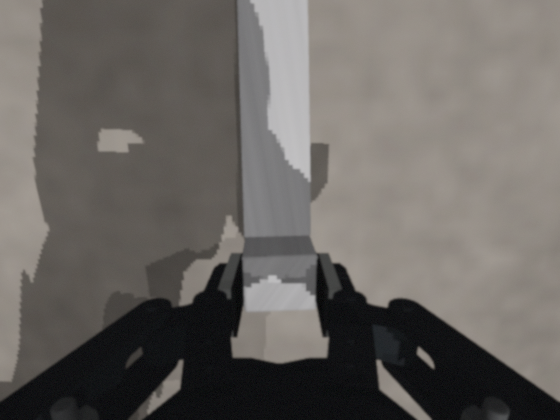

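The wedge is held squarely: heel at (280,290), ramp running straight up the picture, yaw about 0.9°, centre y about 0.041. The toe is at about x = 0.584. Next I lower it to the bench.

```bash
python3 -m inch '{"grip":[30,30,30,30,30,30],"translation":[[0,-1,-6],[0,-1,-11],[0,-1,-13],[0,-1,-14],[0,-1,-14.5],[0,-1,-14.5]],"turn":[-0.5,-0.9,-0.9,-0.9,-0.9,-0.9]}'
```

```text
clock: 5.65
eef_pos: [0.4197, 0.0393, 0.0236]
tcp_rot: [[1.0, -0.018, -0.002], [-0.018, -1.0, 0.001], [-0.002, -0.0, -1.0]]
ft_force: [-2.3, 1.3, 3.5]
finger_gap: 0.0343
finger_force: 61.0
```

```bash
python3 -m inch '{"grip":[30,30,30,30,30,30,30,30,30,30],"translation":[[5,0,0],[13,0,0],[21,0,0],[29,0,0],[37,0,0],[45,0,0],[53,0,0],[60,0,0],[65,0,0],[65,0,0]],"turn":[0,0,0,0,0,0,0,0,0,0]}'
python3 - <<'E'
from h import *
im,d,m=cloud("scene"); cv2.imwrite("pics/s3.png",cv2.resize(im[140:320,240:460,::-1],None,fx=3,fy=3,interpolation=2))
E
```

```text
clock: 6.65
eef_pos: [0.4869, 0.0387, 0.0236]
tcp_rot: [[1.0, -0.019, 0.003], [-0.019, -1.0, -0.0], [0.003, 0.0, -1.0]]
ft_force: [-0.1, 0.6, 2.0]
finger_gap: 0.0342
finger_force: 60.9
```

View pics/s3.png

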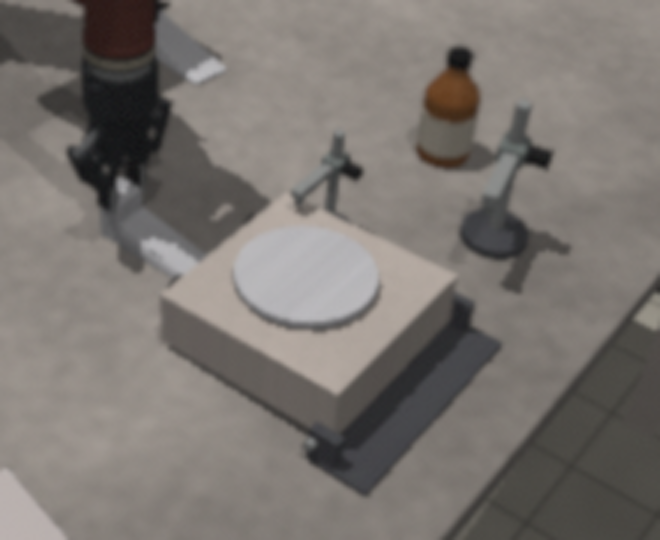

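The toe is under the front edge and the way is clear: in this crop the wedge is at (170,255) and the gauge finger at (305,195). Next I ease it forward in guarded steps.

```bash
cat > chk.py <<'E'
import sys
from cell import manip
o=manip.observe(); f=o["ft_force"]; print("t%.2f x%.4f z%.4f yaw%.4f F %.1f %.1f %.1f"%(o["clock"],*o["eef_pos"][[0,2]],o["tcp_rot"][1,0],*f))
sys.exit(-f[0]>float(sys.argv[1]))
E
g='[30,30,30,30,30]'
python3 -m inch '{"grip":[30,30,30,30,30,30],"translation":[[3,0,0],[6,0,0],[9,0,0],[12,0,0],[14,0,0],[15,0,0]],"turn":[0,0,0,0,0,0]}' >/dev/null && python3 chk.py 12 &&
python3 -m inch '{"grip":[30,30,30,30],"translation":[[1,0,0],[2,0,0],[3,0,0],[4,0,0]],"turn":[0,0,0,0]}' >/dev/null && python3 chk.py 16 &&
python3 -m inch '{"grip":[30,30,30,30],"translation":[[1,0,0],[2,0,0],[3,0,0],[4,0,0]],"turn":[0,0,0,0]}' >/dev/null && python3 chk.py 16 &&
python3 -m inch '{"grip":[30,30,30,30],"translation":[[1,0,0],[2,0,0],[3,0,0],[4,0,0]],"turn":[0,0,0,0]}' >/dev/null && python3 chk.py 16 &&
python3 -m inch '{"grip":[30,30,30,30],"translation":[[0.5,0,0],[1,0,0],[1.5,0,0],[2,0,0]],"turn":[0,0,0,0]}' >/dev/null && python3 chk.py 16 &&
python3 -m inch '{"grip":[30,30,30,30],"translation":[[0.5,0,0],[1,0,0],[1.5,0,0],[2,0,0]],"turn":[0,0,0,0]}' >/dev/null && python3 chk.py 16
```

```text
t7.30 x0.4977 z0.0235 yaw-0.0185 F -10.1 -0.6 14.0False
```

```bash
sed -i 's/sys.exit(-f\[0\]>float(sys.argv\[1\]))/sys.exit(int(-f[0]>float(sys.argv[1])))/; s/,\*f))/,*f),"T",o["ft_torque"].round(2))/' chk.py
python3 chk.py 30
python3 -m inch '{"grip":[30,30],"translation":[[0,0,0],[0,0,0]],"turn":[0,0]}' >/dev/null; python3 chk.py 30
python3 - <<'E'
from h import *
im,d,m=cloud("top"); P=full(m,d)
k=(d>0)&(P[...,2]>.055)&(P[...,2]<.085)&(abs(P[...,1]-.04)<.06)&(P[...,0]<.66)&(P[...,0]>.6)
for x in (.622,.632,.642): print(x,np.median(P[k&(abs(P[...,0]-x)<.005)][:,2]))
z=np.load("top0.npz"); m0={q:z[q] for q in z.files}; P=full(m0,m0["d"])
k=(P[...,2]>.055)&(P[...,2]<.085)&(abs(P[...,1]-.04)<.06)&(P[...,0]<.66)&(P[...,0]>.6)
for x in (.622,.632,.642): print(x,np.median(P[k&(abs(P[...,0]-x)<.005)][:,2]))
E
```

```text
t7.30 x0.4977 z0.0235 yaw-0.0185 F -10.1 -0.6 14.0 T [-0.3   1.52 -0.08]
t7.50 x0.4978 z0.0235 yaw-0.0186 F -7.9 -0.8 11.0 T [-0.25  1.2  -0.07]
0.622 0.06743723820675224
0.632 0.07101711376222436
0.642 0.07131308240564299
0.622 0.0671096138127284
0.632 0.07109922544641904
0.642 0.07144347151596096
```

```bash

python3 -m inch '{"grip":[30,30,30],"translation":[[0,0,1],[0,0,2],[0,0,2]],"turn":[0,0,0]}' >/dev/null; python3 chk.py 30
python3 -m inch '{"grip":[30,30,30],"translation":[[1,0,0],[2,0,0],[3,0,0]],"turn":[0,0,0]}' >/dev/null; python3 chk.py 30
```

```text
t7.85 x0.4983 z0.0242 yaw-0.0188 F -4.6 -0.2 -1.1 T [-0.21  0.66 -0.05]
t8.15 x0.4994 z0.0237 yaw-0.0185 F -10.1 -0.2 2.5 T [-0.31  1.41  0.01]
```

```bash

python3 -m inch '{"grip":[30,30,30],"translation":[[1,0,0],[2,0,0],[3,0,0.5]],"turn":[0,0,0]}' >/dev/null; python3 chk.py 17 &&
python3 -m inch '{"grip":[30,30,30],"translation":[[1,0,0],[2,0,0],[3,0,0]],"turn":[0,0,0]}' >/dev/null; python3 chk.py 17 &&
python3 -m inch '{"grip":[30,30,30],"translation":[[1,0,0],[2,0,0],[3,0,0]],"turn":[0,0,0]}' >/dev/null; python3 chk.py 17 &&
python3 -m inch '{"grip":[30,30,30],"translation":[[1,0,0],[2,0,0],[3,0,0]],"turn":[0,0,0]}' >/dev/null; python3 chk.py 17
```

```text
t8.45 x0.5013 z0.0239 yaw-0.0183 F -9.6 0.1 1.1 T [-0.23  1.46 -0.03]
t8.75 x0.5042 z0.0238 yaw-0.0182 F -10.1 0.3 2.0 T [-0.28  1.45 -0.03]
t9.05 x0.5073 z0.0238 yaw-0.0181 F -10.3 0.3 1.8 T [-0.25  1.47  0.04]
t9.35 x0.5103 z0.0237 yaw-0.0182 F -9.7 0.7 1.8 T [-0.16  1.49  0.03]
```

```bash

python3 -m inch '{"grip":[30,30,30],"translation":[[0.7,0,0],[1.4,0,0],[2,0,0]],"turn":[0,0,0]}' >/dev/null; python3 chk.py 11.8 &&
python3 -m inch '{"grip":[30,30,30],"translation":[[0.7,0,0],[1.4,0,0],[2,0,0]],"turn":[0,0,0]}' >/dev/null && python3 chk.py 11.8 &&
python3 -m inch '{"grip":[30,30,30],"translation":[[0.7,0,0],[1.4,0,0],[2,0,0]],"turn":[0,0,0]}' >/dev/null && python3 chk.py 11.8 &&
python3 -m inch '{"grip":[30,30,30],"translation":[[0.7,0,0],[1.4,0,0],[2,0,0]],"turn":[0,0,0]}' >/dev/null && python3 chk.py 11.8 &&
python3 -m inch '{"grip":[30,30,30],"translation":[[0.7,0,0],[1.4,0,0],[2,0,0]],"turn":[0,0,0]}' >/dev/null && python3 chk.py 11.8 &&
python3 -m inch '{"grip":[30,30,30],"translation":[[0.7,0,0],[1.4,0,0],[2,0,0]],"turn":[0,0,0]}' >/dev/null && python3 chk.py 11.8
```

```text
t9.65 x0.5123 z0.0237 yaw-0.0181 F -9.9 0.3 0.5 T [-0.17  1.47  0.03]
t9.95 x0.5144 z0.0237 yaw-0.0181 F -8.9 -0.0 1.8 T [-0.16  1.45 -0.05]
t10.25 x0.5164 z0.0237 yaw-0.0182 F -8.6 1.0 1.6 T [-0.21  1.44  0.1 ]
t10.55 x0.5184 z0.0237 yaw-0.0182 F -9.9 0.3 1.0 T [-0.17  1.41  0.04]
t10.85 x0.5204 z0.0237 yaw-0.0182 F -9.5 0.0 1.6 T [-0.21  1.42  0.03]
t11.15 x0.5224 z0.0237 yaw-0.0182 F -9.0 -0.1 1.4 T [-0.22  1.4   0.02]
```

```bash
sed -i 's/sys.exit.*/sys.exit(int(-f[0]>float(sys.argv[1]) or o["ft_torque"][1]>float(sys.argv[2])))/' chk.py
python3 -m inch '{"grip":[30,30,30],"translation":[[0.7,0,0],[1.4,0,0],[2,0,0]],"turn":[0,0,0]}' >/dev/null; python3 chk.py 11.5 1.6 &&
python3 -m inch '{"grip":[30,30,30],"translation":[[0.7,0,0],[1.4,0,0],[2,0,0]],"turn":[0,0,0]}' >/dev/null && python3 chk.py 11.5 1.6 &&
python3 -m inch '{"grip":[30,30,30],"translation":[[0.7,0,0],[1.4,0,0],[2,0,0]],"turn":[0,0,0]}' >/dev/null && python3 chk.py 11.5 1.6 &&
python3 -m inch '{"grip":[30,30,30],"translation":[[0.7,0,0],[1.4,0,0],[2,0,0]],"turn":[0,0,0]}' >/dev/null && python3 chk.py 11.5 1.6 &&
python3 -m inch '{"grip":[30,30,30],"translation":[[0.7,0,0],[1.4,0,0],[2,0,0]],"turn":[0,0,0]}' >/dev/null && python3 chk.py 11.5 1.6 &&
python3 -m inch '{"grip":[30,30,30],"translation":[[0.7,0,0],[1.4,0,0],[2,0,0]],"turn":[0,0,0]}' >/dev/null && python3 chk.py 11.5 1.6 &&
python3 -m inch '{"grip":[30,30,30],"translation":[[0.7,0,0],[1.4,0,0],[2,0,0]],"turn":[0,0,0]}' >/dev/null && python3 chk.py 11.5 1.6 &&
python3 -m inch '{"grip":[30,30,30],"translation":[[0.7,0,0],[1.4,0,0],[2,0,0]],"turn":[0,0,0]}' >/dev/null && python3 chk.py 11.5 1.6
```

```text
t11.45 x0.5245 z0.0237 yaw-0.0182 F -9.4 0.7 1.4 T [-0.21  1.44  0.03]
t11.75 x0.5265 z0.0237 yaw-0.0182 F -9.6 0.5 0.9 T [-0.24  1.4   0.01]
t12.05 x0.5285 z0.0237 yaw-0.0182 F -9.5 1.1 1.9 T [-0.13  1.39  0.06]
t12.35 x0.5306 z0.0237 yaw-0.0182 F -10.1 -0.4 1.1 T [-0.18  1.36  0.01]
t12.65 x0.5326 z0.0237 yaw-0.0182 F -9.0 0.2 1.5 T [-0.22  1.34  0.04]
t12.95 x0.5346 z0.0237 yaw-0.0182 F -8.8 -0.1 0.7 T [-0.23  1.34  0.06]
t13.25 x0.5366 z0.0237 yaw-0.0182 F -9.3 0.1 0.9 T [-0.18  1.34 -0.01]
t13.55 x0.5386 z0.0237 yaw-0.0182 F -9.6 0.1 0.8 T [-0.15  1.36 -0.01]
```

Free sliding at a steady ~9.4 N; the toe is about 76 mm past the lip.

```bash
python3 -m inch '{"grip":[30,30,30],"translation":[[0.7,0,0],[1.4,0,0],[2,0,0]],"turn":[0,0,0]}' >/dev/null; python3 chk.py 11.5 1.55 &&
python3 -m inch '{"grip":[30,30,30],"translation":[[0.7,0,0],[1.4,0,0],[2,0,0]],"turn":[0,0,0]}' >/dev/null && python3 chk.py 11.5 1.55 &&
python3 -m inch '{"grip":[30,30,30],"translation":[[0.7,0,0],[1.4,0,0],[2,0,0]],"turn":[0,0,0]}' >/dev/null && python3 chk.py 11.5 1.55 &&
python3 -m inch '{"grip":[30,30,30],"translation":[[0.7,0,0],[1.4,0,0],[2,0,0]],"turn":[0,0,0]}' >/dev/null && python3 chk.py 11.5 1.55 &&
python3 -m inch '{"grip":[30,30,30],"translation":[[0.7,0,0],[1.4,0,0],[2,0,0]],"turn":[0,0,0]}' >/dev/null && python3 chk.py 11.5 1.55 &&
python3 -m inch '{"grip":[30,30,30],"translation":[[0.7,0,0],[1.4,0,0],[2,0,0]],"turn":[0,0,0]}' >/dev/null && python3 chk.py 11.5 1.55 &&
python3 -m inch '{"grip":[30,30,30],"translation":[[0.7,0,0],[1.4,0,0],[2,0,0]],"turn":[0,0,0]}' >/dev/null && python3 chk.py 11.5 1.55 &&
python3 -m inch '{"grip":[30,30,30],"translation":[[0.7,0,0],[1.4,0,0],[2,0,0]],"turn":[0,0,0]}' >/dev/null && python3 chk.py 11.5 1.55
```

```text
t13.85 x0.5406 z0.0237 yaw-0.0183 F -9.1 0.1 0.4 T [-0.18  1.4   0.04]
t14.15 x0.5427 z0.0237 yaw-0.0182 F -8.7 0.0 -0.0 T [-0.22  1.36  0.03]
t14.45 x0.5446 z0.0236 yaw-0.0182 F -8.5 -0.5 0.2 T [-0.23  1.33  0.  ]
t14.75 x0.5467 z0.0237 yaw-0.0182 F -9.2 0.2 0.8 T [-0.11  1.28  0.01]
t15.05 x0.5487 z0.0237 yaw-0.0182 F -8.8 0.4 0.1 T [-0.14  1.34  0.01]
t15.35 x0.5504 z0.0236 yaw-0.0181 F -9.0 1.2 1.4 T [-0.26  1.49  0.03]
t15.65 x0.5511 z0.0236 yaw-0.0179 F -13.0 0.1 5.0 T [-0.33  1.96 -0.01]
```

```bash
python3 -m inch '{"grip":[30,30,30],"translation":[[0.5,0,0.2],[1,0,0.4],[1,0,0.4]],"turn":[0,0,0]}' >/dev/null; python3 chk.py 99 99 
python3 -m inch '{"grip":[30],"translation":[[0,0,0]],"turn":[0]}' >/dev/null; python3 chk.py 99 99
```

```text
t15.95 x0.5516 z0.0236 yaw-0.0179 F -13.1 -0.2 3.1 T [-0.33  1.88 -0.02]
t16.05 x0.5516 z0.0236 yaw-0.0179 F -12.5 -0.0 3.1 T [-0.33  1.92  0.  ]
```

Gauge load is estimated at about 4–5 N. Next I relax the push and open.

```bash
python3 -m inch '{"grip":[30,30,30,30,30],"translation":[[-0.8,0,0],[-1.6,0,0],[-2.4,0,0],[-3,0,0],[-3,0,0]],"turn":[0,0,0,0,0]}' >/dev/null; python3 chk.py 99 99
```

```text
t16.55 x0.5518 z0.0238 yaw-0.0182 F -5.4 0.4 -3.0 T [-0.22  0.81  0.07]
```

```bash
python3 -m inch '{"grip":[30,30,30,30],"translation":[[-0.7,0,0],[-1.4,0,-0.2],[-2,0,-0.2],[-2,0,-0.2]],"turn":[0,0,0,0]}' >/dev/null; python3 chk.py 99 99
```

```text
t16.95 x0.5521 z0.0248 yaw-0.0186 F -2.5 1.5 -10.2 T [-0.09  0.49  0.19]
```

```bash
python3 -m inch '{"grip":[30,30,30],"translation":[[0,0,-0.8],[0,0,-1.6],[0,0,-1.6]],"turn":[0,0,0]}' >/dev/null; python3 chk.py 99 99
```

```text
t17.25 x0.5520 z0.0241 yaw-0.0188 F -5.6 1.7 -6.2 T [-0.01  0.93  0.19]
```

```bash
python3 -m inch '{"grip":[30,30,30],"translation":[[-0.5,0,-0.6],[-1,0,-1.2],[-1,0,-1.2]],"turn":[0,0,0]}' >/dev/null; python3 chk.py 99 99
```

```text
t17.55 x0.5519 z0.0238 yaw-0.0190 F -5.1 2.4 -4.5 T [0.04 0.98 0.17]
```

```bash
python3 -m inch '{"grip":[60,60,60,60,60],"translation":[[0,0,0],[0,0,0],[0,0,0],[0,0,0],[0,0,0]],"turn":[0,0,0,0,0]}'; python3 chk.py 99 99
python3 - <<'E'
from h import *
w,dw,mw=cloud("wrist"); cv2.imwrite("pics/w4.png",w[...,::-1])
E
```

```text
clock: 18.05
eef_pos: [0.5533, 0.0385, 0.0239]
tcp_rot: [[1.0, -0.019, 0.002], [-0.019, -1.0, -0.0], [0.002, 0.0, -1.0]]
ft_force: [1.2, 0.8, -0.5]
finger_gap: 0.0601
finger_force: 0.0
t18.05 x0.5533 z0.0239 yaw-0.0191 F 1.2 0.8 -0.5 T [ 0.03  0.02 -0.04]
```

View pics/w4.png

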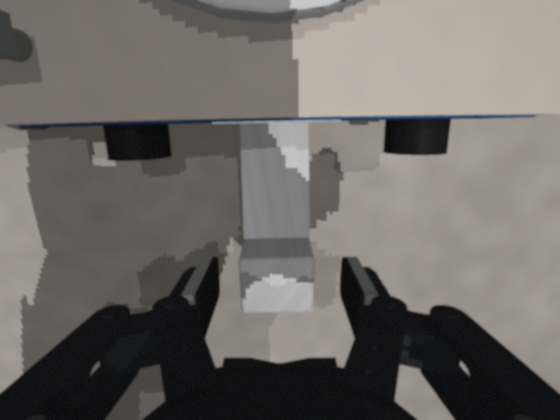

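The fingers are free of the heel at (277,280), and the ramp goes straight under the middle between the knobs at (138,140) and (417,136). I'll lift off. Then I'll check the hold by pressing lightly on the heel's rear with shut fingers: sliding at about 12–13 N corresponds to about 5 N on the gauge.

```bash
python3 -m inch '{"grip":[60,60,60,60,40,20,0,0,0,0],"translation":[[0,0,10],[0,0,30],[0,0,55],[0,0,80],[-25,0,80],[-50,0,80],[-50,0,60],[-50,0,35],[-50,0,10],[-50,0,-3]],"turn":[0,0,0,0,0,0,0,0,0,0]}' ; python3 -m inch '{"grip":[0,0,0],"translation":[[6,0,0],[12,0,0],[15,0,0]],"turn":[0,0,0]}' >/dev/null; python3 chk.py 99 99
python3 - <<'E'
from h import *
w,dw,mw=cloud("wrist"); P=full(mw,dw)
k=(dw>0)&(P[...,2]>.054)&(P[...,2]<.066)&(abs(P[...,0]-.55)<.03)&(abs(P[...,1]-.04)<.03)
p=P[k]; print(len(p),p.mean(0),cv2.minAreaRect((p[:,:2]*1000).astype(np.float32)),np.linalg.lstsq(np.c_[p[:,:2],np.ones(len(p))],p[:,2],rcond=None)[0])
E
```

```text
clock: 19.1
eef_pos: [0.5008, 0.0388, 0.0188]
tcp_rot: [[1.0, -0.019, -0.002], [-0.019, -1.0, 0.0], [-0.002, -0.0, -1.0]]
ft_force: [-0.8, 0.2, -0.5]
finger_gap: -0.0004
finger_force: 0.0
t19.40 x0.5199 z0.0219 yaw-0.0189 F -0.0 -0.4 0.8 T [-0.05 -0.04  0.02]
5909 [0.54787555 0.03917949 0.05929596] ((544.807373046875, 39.40803527832031), (39.089080810546875, 36.212669372558594), 0.05374199151992798) [-0.03712812 -0.0023296   0.07972882]
```

```bash
python3 -m inch '{"grip":[0,0,0,0],"translation":[[1,0,0],[2,0,0],[3,0,0],[3,0,0]],"turn":[0,0,0,0]}' >/dev/null; python3 chk.py 5 99 &&
python3 -m inch '{"grip":[0,0],"translation":[[1,0,0],[2,0,0]],"turn":[0,0]}' >/dev/null && python3 chk.py 5 99 &&
python3 -m inch '{"grip":[0,0],"translation":[[1,0,0],[2,0,0]],"turn":[0,0]}' >/dev/null && python3 chk.py 5 99 &&
python3 -m inch '{"grip":[0,0],"translation":[[1,0,0],[2,0,0]],"turn":[0,0]}' >/dev/null && python3 chk.py 5 99
```

```text
t19.85 x0.5202 z0.0202 yaw-0.0189 F -0.8 -0.1 0.2 T [-0.01 -0.01  0.01]
t20.05 x0.5220 z0.0200 yaw-0.0189 F -0.4 -0.1 -0.3 T [-0.03  0.04  0.  ]
t20.25 x0.5234 z0.0199 yaw-0.0188 F -3.4 0.2 1.1 T [-0.01  0.47 -0.  ]
t20.45 x0.5233 z0.0196 yaw-0.0186 F -8.4 -0.4 6.1 T [0.03 1.24 0.03]
```

```bash
python3 -m inch '{"grip":[0,0],"translation":[[0.3,0,0.6],[0.6,0,1.2]],"turn":[0,0]}' >/dev/null; python3 chk.py 12 99 &&
python3 -m inch '{"grip":[0,0],"translation":[[0.3,0,0.1],[0.6,0,0.2]],"turn":[0,0]}' >/dev/null && python3 chk.py 12 99 &&
python3 -m inch '{"grip":[0,0],"translation":[[0.3,0,0.1],[0.6,0,0.2]],"turn":[0,0]}' >/dev/null && python3 chk.py 12 99
```

```text
t20.65 x0.5233 z0.0197 yaw-0.0186 F -4.3 0.1 -3.5 T [ 0.03  0.77 -0.02]
t20.85 x0.5232 z0.0196 yaw-0.0186 F -7.0 0.1 0.2 T [-0.    1.11  0.05]
t21.05 x0.5232 z0.0197 yaw-0.0185 F -7.2 -0.3 0.3 T [-0.02  1.18  0.03]
```

```bash
python3 -m inch '{"grip":[0,0],"translation":[[0.4,0,0.1],[0.8,0,0.2]],"turn":[0,0]}' >/dev/null; python3 chk.py 12.6 99 &&
python3 -m inch '{"grip":[0,0],"translation":[[0.4,0,0.1],[0.8,0,0.2]],"turn":[0,0]}' >/dev/null && python3 chk.py 12.6 99 &&
python3 -m inch '{"grip":[0,0],"translation":[[0.4,0,0.1],[0.8,0,0.2]],"turn":[0,0]}' >/dev/null && python3 chk.py 12.6 99 &&
python3 -m inch '{"grip":[0,0],"translation":[[0.4,0,0.1],[0.8,0,0.2]],"turn":[0,0]}' >/dev/null && python3 chk.py 12.6 99
```

```text
t21.25 x0.5232 z0.0197 yaw-0.0184 F -9.3 -1.0 1.2 T [ 0.03  1.49 -0.02]
t21.45 x0.5234 z0.0197 yaw-0.0184 F -9.4 0.4 1.9 T [0.   1.51 0.04]
t21.65 x0.5242 z0.0197 yaw-0.0185 F -9.2 0.2 -0.1 T [0.04 1.44 0.08]
t21.85 x0.5251 z0.0197 yaw-0.0185 F -9.3 0.8 -1.1 T [0.03 1.33 0.02]
```

```bash
python3 -m inch '{"grip":[0,0],"translation":[[0.3,0,0],[0.6,0,0]],"turn":[0,0]}' >/dev/null; python3 chk.py 12.3 1.85 &&
python3 -m inch '{"grip":[0,0],"translation":[[0.3,0,0],[0.6,0,0]],"turn":[0,0]}' >/dev/null && python3 chk.py 12.3 1.85 &&
python3 -m inch '{"grip":[0,0],"translation":[[0.3,0,0],[0.6,0,0]],"turn":[0,0]}' >/dev/null && python3 chk.py 12.3 1.85 &&
python3 -m inch '{"grip":[0,0],"translation":[[0.3,0,0],[0.6,0,0]],"turn":[0,0]}' >/dev/null && python3 chk.py 12.3 1.85 &&
python3 -m inch '{"grip":[0,0],"translation":[[0.3,0,0],[0.6,0,0]],"turn":[0,0]}' >/dev/null && python3 chk.py 12.3 1.85 &&
python3 -m inch '{"grip":[0,0],"translation":[[0.3,0,0],[0.6,0,0]],"turn":[0,0]}' >/dev/null && python3 chk.py 12.3 1.85
```

```text
t22.05 x0.5256 z0.0197 yaw-0.0185 F -8.3 0.2 -0.8 T [0.02 1.35 0.02]
t22.25 x0.5262 z0.0197 yaw-0.0185 F -9.1 0.4 -1.1 T [0.04 1.43 0.03]
t22.45 x0.5268 z0.0197 yaw-0.0185 F -8.9 0.2 -0.5 T [0.03 1.46 0.03]
t22.65 x0.5272 z0.0197 yaw-0.0184 F -9.9 0.4 -0.4 T [0.04 1.45 0.07]
t22.85 x0.5274 z0.0197 yaw-0.0184 F -10.0 0.7 1.4 T [0.01 1.66 0.04]
t23.05 x0.5276 z0.0197 yaw-0.0184 F -11.7 -0.2 2.6 T [-0.06  1.81  0.06]
```

Good that I checked: the release had drawn the wedge back about 4 mm. The touch is now at x≈.527, so I go about 1 mm further.

```bash
python3 -m inch '{"grip":[0,0],"translation":[[0.3,0,0.2],[0.6,0,0.4]],"turn":[0,0]}' >/dev/null; python3 chk.py 13.5 99 &&
python3 -m inch '{"grip":[0,0],"translation":[[0.3,0,0.1],[0.6,0,0.2]],"turn":[0,0]}' >/dev/null && python3 chk.py 13.5 99 &&
python3 -m inch '{"grip":[0,0],"translation":[[0.3,0,0.1],[0.6,0,0.2]],"turn":[0,0]}' >/dev/null && python3 chk.py 13.5 99
```

```text
t23.25 x0.5277 z0.0197 yaw-0.0183 F -11.5 -0.1 0.0 T [0.02 1.78 0.05]
t23.45 x0.5278 z0.0197 yaw-0.0184 F -10.3 -0.3 0.1 T [-0.02  1.81  0.05]
t23.65 x0.5280 z0.0198 yaw-0.0183 F -12.9 0.2 2.0 T [0.03 1.99 0.11]
```

```bash
python3 -m inch '{"grip":[0,0],"translation":[[0.4,0,0.1],[0.8,0,0.2]],"turn":[0,0]}' >/dev/null; python3 chk.py 14 2.2 &&
python3 -m inch '{"grip":[0,0],"translation":[[0.3,0,0.1],[0.6,0,0.2]],"turn":[0,0]}' >/dev/null && python3 chk.py 14 2.2
```

```text
t23.85 x0.5283 z0.0198 yaw-0.0183 F -12.5 0.2 1.1 T [0.04 2.14 0.04]
t24.05 x0.5283 z0.0198 yaw-0.0183 F -13.4 0.1 1.9 T [0.02 2.16 0.03]
```

```bash
python3 -m inch '{"grip":[0,0,0,0,0,0,0],"translation":[[-1,0,-0.3],[-2,0,-0.6],[-4,0,-1],[-8,0,-1],[-12,0,-1],[-12,0,-1],[-12,0,-1]],"turn":[0,0,0,0,0,0,0]}' >/dev/null; python3 chk.py 99 99
python3 -m inch '{"grip":[0,0,0,0,0,0],"translation":[[3,0,0],[5,0,0],[6,0,0],[7,0,0],[7.5,0,0],[8,0,0]],"turn":[0,0,0,0,0,0]}' >/dev/null; python3 chk.py 5 99 &&
python3 -m inch '{"grip":[0,0],"translation":[[0.7,0,0],[1.4,0,0]],"turn":[0,0]}' >/dev/null && python3 chk.py 5 99 &&
python3 -m inch '{"grip":[0,0],"translation":[[0.7,0,0],[1.4,0,0]],"turn":[0,0]}' >/dev/null && python3 chk.py 5 99
```

```text
t24.75 x0.5274 z0.0237 yaw-0.0191 F -0.1 0.5 -0.7 T [ 0.06  0.01 -0.04]
t25.35 x0.5287 z0.0220 yaw-0.0183 F -13.7 0.0 10.5 T [ 0.09  2.02 -0.  ]
```

```bash
python3 -m inch '{"grip":[0,0,0,0,0,0],"translation":[[-2,0,0],[-4,0,0],[-8,0,0],[-12,0,0],[-12,0,0],[-12,0,0]],"turn":[0,0,0,0,0,0]}' >/dev/null; python3 chk.py 99 99
python3 -m inch '{"grip":[0,0],"translation":[[0.5,0,-1],[1,0,-2]],"turn":[0,0]}' >/dev/null; python3 chk.py 2 99 &&
python3 -m inch '{"grip":[0,0],"translation":[[0.5,0,0],[1,0,0]],"turn":[0,0]}' >/dev/null && python3 chk.py 2 99 &&
python3 -m inch '{"grip":[0,0],"translation":[[0.5,0,0],[1,0,0]],"turn":[0,0]}' >/dev/null && python3 chk.py 2 99 &&
python3 -m inch '{"grip":[0,0],"translation":[[0.5,0,0],[1,0,0]],"turn":[0,0]}' >/dev/null && python3 chk.py 2 99 &&
python3 -m inch '{"grip":[0,0],"translation":[[0.5,0,0],[1,0,0]],"turn":[0,0]}' >/dev/null && python3 chk.py 2 99 &&
python3 -m inch '{"grip":[0,0],"translation":[[0.5,0,0],[1,0,0]],"turn":[0,0]}' >/dev/null && python3 chk.py 2 99
```

```text
t25.95 x0.5225 z0.0230 yaw-0.0190 F -0.2 -1.0 0.5 T [-0.06 -0.04  0.03]
t26.15 x0.5233 z0.0208 yaw-0.0189 F -0.2 0.2 -0.3 T [-0.01 -0.04  0.01]
t26.35 x0.5240 z0.0206 yaw-0.0189 F 0.1 -0.2 -0.6 T [ 0.01  0.   -0.07]
t26.55 x0.5250 z0.0207 yaw-0.0189 F 0.9 -0.3 0.2 T [-0.04 -0.01  0.05]
t26.75 x0.5260 z0.0207 yaw-0.0189 F 0.2 -0.1 -0.5 T [0.01 0.01 0.04]
t26.95 x0.5270 z0.0207 yaw-0.0189 F 0.2 1.4 0.0 T [ 0.    0.02 -0.02]
t27.15 x0.5280 z0.0207 yaw-0.0189 F -0.3 0.8 -1.3 T [-0.02 -0.05 -0.01]
```

The wedge stayed at the pushed position (no contact up to x = .528). I'll withdraw and look once more.

```bash
python3 -m inch '{"grip":[0,0,0,0,0,0,0,0],"translation":[[-8,0,0],[-25,0,0],[-50,0,5],[-70,0,40],[-80,0,80],[-80,0,110],[-80,0,120],[-80,0,120]],"turn":[0,0,0,0,0,0,0,0]}'
python3 - <<'E'
from h import *
im,d,m=cloud("top"); cv2.imwrite("pics/t5.png",cv2.resize(im[30:250,100:440,::-1],None,fx=2.2,fy=2.2,interpolation=2))
w,dw,mw=cloud("wrist"); P=full(mw,dw)
k=(dw>0)&(P[...,2]>.054)&(P[...,2]<.066)&(abs(P[...,0]-.553)<.02)&(abs(P[...,1]-.04)<.03)
p=P[k]; print(len(p),p.mean(0),cv2.minAreaRect((p[:,:2]*1000).astype(np.float32)) if len(p) else 0)
E
```

```text
clock: 27.95
eef_pos: [0.4492, 0.0386, 0.1424]
tcp_rot: [[1.0, -0.019, 0.004], [-0.019, -1.0, -0.0], [0.004, 0.0, -1.0]]
ft_force: [0.3, -0.0, -0.8]
finger_gap: -0.0001
finger_force: 0.0
2064 [0.55470215 0.03964551 0.05925407] ((554.7864990234375, 39.89292907714844), (35.57484817504883, 29.9306697845459), 89.84739685058594)
```

View pics/t5.png

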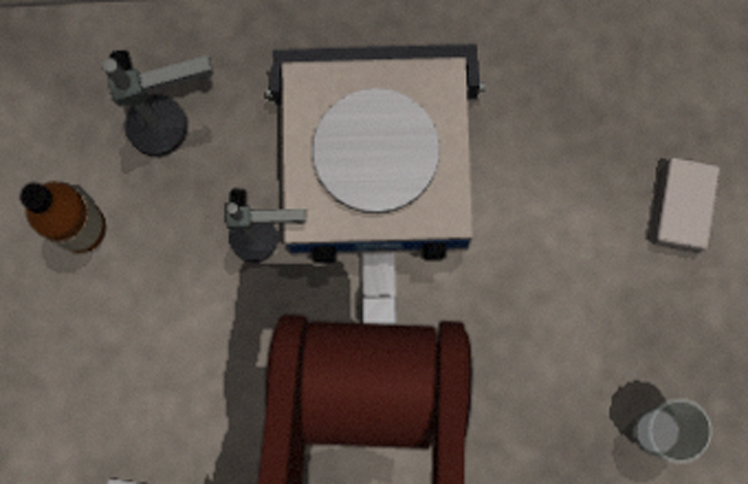

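The wedge at (378,290) is straight under the middle of the front edge, flat (heel top at 59 mm + 1) with yaw ≈ 0. The heel is at 0.555, about 70 mm from the lip. The bystanders are unmoved and the robot is clear.

```bash
python3 -c "
from cell import manip
print(manip.job_done())"
```

```text
the job is handed in; nothing more can be done
None
```

I handed the job in at about 28 s, with no result shown: the wedge lies flat and straight under the middle of the front edge and the arm is clear, with about 4–6 N on the gauge, worked out from the push force rather than measured. While I was freeing the gripper the first time, the heel seemed to lift about 1 mm and the wedge slid back about 4 mm, so I pushed it in again. I can't rule out that the gauge load rose briefly then, to perhaps 12 N by my estimate.

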